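# Turn the bedside mirror round in its stand

### The arm

A 7-joint arm with a two-finger parallel gripper is mounted at the origin on the work surface. World frame = base frame: x ahead of the robot, y to its left, z up, the work surface at z = 0. Lengths are in m, angles in degrees, forces in N, time in s.
With the tool pointing down it reaches from about 0.425 to 0.875 m from the base axis. Payload 4.7 kg.
Tool frame: the origin (TCP) lies at the very end of the fingers, on their centre line; the grasp point (between the pads) lies env.grip_point_offset behind it (env.grip_point_offset is the distance from the TCP to the grasp point, in m); z points along the fingers, y is the direction in which the jaws open and shut (so a half turn about z gives the same grasp; the last joint's range is limited). The gripper opens to 87 mm and grips with 3 to 60 N. Pads are 19 mm wide; open, the fingers measure 117 mm over their backs; the gripper's body (75 mm by 190 mm) begins 51 mm behind the grasp point.
Start: joints at [-67.317, 18.392, -4.016, 83.108, 1.295, 78.541, -3.26], TCP at [0.242, 0.603, 0.223] pointing down, gripper open.
Joint ranges: [-163.93, 163.93], [-17.29, 119.83], [-79.2, 71.16], [3.27, 140.29], [-89.18, 269.18], [5.43, 117.66], [-154.24, 154.24]. Speed limits (degrees/s): [147.25, 147.25, 180, 180, 180, 180, 180].

### API

Orientations are given as [roll, pitch, yaw] about the fixed x, y, z axes, in that order (R = Rz(yaw) Ry(pitch) Rx(roll)).
In Python, from cell import env gives the robot as it stands.
- The arm moves only by the tool send_rows, never from a script. Its argument "plan" is a list of rows, each a list of 7 numbers: the finger opening in mm, from 0 to 87, then the shift along the tool's x, y, z in mm, then the turn, a rotation vector about the tool's x, y, z in rad. A call has 1 to 12 rows; each row shifts and turns the commanded pose from where the row before left it, along the tool's axes as they then stand; what a row does not reach is not made up. A row lasts 1/10 s, in which the tool goes at most 50 mm and 8.59 degrees, less where a joint would pass 70% of its speed; a pose out of reach is approached as far as the arm can. A call is refused whole if a number of a shift passes 50 or a number of a turn 0.15, either way. A call with a gripper value outside its range is refused whole. The fingers move at their own pace and stop on an object; "grip_force" is the grip in N (left out, the last holds). Time passes only in rows, so rows that do not move let the fingers close. It gives the time, the measured TCP pose, the force and the opening at its end, in the units of the state.
- env.get_obs(): the state, without advancing time (a new reading comes with each control period).
- env.read_camera(name): name is "scene" or "top" or "wrist"; returns the picture (480x640x3 uint8, red, green, blue); there is no depth.
- env.get_calibration(name): a dict with "fx", "fy", "cx", "cy" (pixels), "extrinsics" (4x4, takes a point from camera to world coordinates). Camera axes: x right, y down, z forward; pixel columns grow to the right and rows downward; lengths in m; the calibration is good to about 2 mm. A picture is of the moment at which its call begins: read the wrist's pose just before it. get_calibration takes no time and is no camera call; for the wrist camera it gives the pose at the moment of the call.
- env.sign_off(): hands the job in, once; it reports no verdict.
Trained networks look in the newest picture that a camera, given by its name, has taken for a name from the list of things; names that differ only in an ending like _2 or _b are one class to them, and where a whole thing is asked for, a point or a joint stands for the part that bears it (a point fixed in the world has none). Each returns a list of dicts, best first, with "confidence" (0 to 1); they miss things now and then, are a little off and sometimes report something else, mostly with a low value. They report only what shows in the picture. A call takes as long as a camera call. They do not tell look-alikes from the thing itself.
- env.regions_of(camera, query): "region" (480x640 bool, what is visible of it) and "rect" ([left, top, right, bottom] in pixels, round what is visible of it).
The state is a dict: "time_s": time; "qpos": joint angles; "joint_velocities": joint speeds; "effort": joint torques, N m; "tool_pos": TCP position; "tool_rot": TCP orientation; "force": force on the tool from outside, world axes, zero at the start; "wrist_torque": the same for the moment, N m; "grip_width": finger opening in m.
Only numpy, scipy, OpenCV 4.12 (cv2) and the standard library are available. Lean on these libraries where they do the work, as an engineer would, in place of code of your own. Each camera call takes 0.05 s, during which the arm holds its last target. There are 200 camera calls.

### The job

The little mirror on the wooden stand shows its plain wooden back to the bed on your left. Swing the steel catch off it to the open stop, lift the mirror clear out of the stand and turn it over, then lower it (do not drop it) back onto the ledge, centred against the rests with the glass to the bed, and swing the catch fully back over its top edge. Leave the other things where they are.

Things in the scene. Friction and masses are not known exactly. Their poses are not given: they have to be found in the camera images.
- rest: Sloping part of the fixed wooden mirror stand. Origin: middle of the ledge's upper face. z runs up the slope, leaning 24 degrees from vertical to the robot's right; y along the 120 mm ledge, to the robot; x square to the mirror, to the left (the bed) and 24 degrees up. Channel: x = -6 mm (two rests, 55 high, 10 thick, at y = 28 and -28) to x = +14 mm (lip 8 thick, 12 high).
- stand: The whole fixed stand: origin on the table, 36 mm straight below that of the rest, z up, x level, to the left (the bed). Foot 150 x 170 x 16 mm (x -95 to 55, y -67 to 103 mm). A 14 mm square post at the rest's y = +72, x = 0 rises along the slope to the rest's z = 118 mm and carries the catch on top.
- mirror: Loose flat tablet, 12 mm thick (its x), 100 wide (y), 115 high (z), about 0.16 kg. Origin: centre of its lower edge. Glass (80 x 95 mm) on its -x face, plain wood with a small brass plate on +x. At the start its axes lie along the rest's: wood to the bed, glass to the right. Its top 60 mm stands free above the rests, to be taken across the 12 mm with the tool along the slope.
- mirror_center (a point): The middle of the mirror tablet, 57.5 mm up from its origin along its z. Seated: 57.5 mm above the rest's origin along the rest's z.
- catch (a joint): Angle (rad) of the steel catch on the post, about the rest's z axis at its y = +72 mm, x = 0. 0 = locked: its flat bar (12 wide, 8 thick, 36 long from the axis, 4 mm above the mirror's top edge) points along the rest's -y over the last 14 mm of that edge. Grows anticlockwise seen from the top; 1.45 = open stop, bar along the rest's +x. Stays where it is left.
- catch_grip (a point): On the catch's axis, at the rest's z = 149 mm, 22 mm above the bar's top face: the place to hold its grip fin, an upright steel plate in line with the bar, 44 mm long (this point's y), 10 mm thick (x), its top 12 mm above this point. z is the turning axis.
- tiffin: Bystander: red plastic tiffin box with clip latches, 116 x 166 x 96 mm high; origin under its centre.
- jar: Bystander: glass jar of hair bands with a steel twist cap, 68 mm across, 90 mm high; origin under its centre.
- clock: Bystander: white bedside clock, 50 x 95 x 85 mm; origin under its centre.
- tumbler: Bystander: steel tumbler, 72 mm across, 100 mm high; origin under its centre.
- saucer: Bystander: white ceramic saucer, 136 mm across, 18 mm high; origin under its centre.
- top: Bystander: wooden toy top standing on its flat foot, 52 mm across, 58 mm high; origin under its centre.
- comb: Bystander: black plastic comb lying flat, 30 x 150 x 5 mm; origin under its centre.
Things that resemble listed ones, but are neither listed nor needed, are in the scene too. What is shaped like the mirror but blue is not meant. What is shaped like the stand but turquoise is not meant.

How it is judged:
By the outcome, as a careful person would: the job done as asked, in the order asked, and still so for the second after the job is handed in, with the robot touching nothing.
It also fails if it takes over 72 s, if anything falls off the work surface, if the arm or the gripper's body presses on something with over 40 N, if the wrist force passes 120 N, or if a joint passes its speed limit or range.

## Working session

There is one attempt and no reset: what is moved stays moved. The work goes in short steps, Python scripts to look and compute and a tool call to move; the robot and the scene stay as the last step left them, time stands still between calls to the robot, and variables do not carry over. Pictures are saved under pics/ and viewed, about 8 in all and at most 12, crops included, and the job is handed in when it is done.

Besides the shell and the picture viewer there is one more tool, called after "Emit:" as a command line: name --pt "numbers of a row" for each row, then --argument value for the rest. send_rows: Moves the arm, as the interface text tells. Its arguments: {"type":"object","properties":{"plan":{"type":"array"},"grip_force":{"type":"number"}},"required":["plan"]}

```bash
ls; mkdir -p pics
python3 - <<'E'
from cell import env
import cv2,numpy as np
o=env.get_obs();print(o['time_s'],o['tool_pos'],o['tool_rot'],o['grip_width'],env.grip_point_offset)
ims=[]
for c in ['scene','top']:
    im=env.read_camera(c)[:,:,::-1].copy();cv2.imwrite(f'pics/{c}0.png',im)
    k=env.get_calibration(c);print(c,k['fx'],k['cx'],k['cy'],np.round(k['extrinsics'],3).tolist())
    for q in ['mirror','stand','catch','rest']:
        for r in env.regions_of(c,q): print(c,q,round(r['confidence'],2),r['rect'])
E
```

```text
pics
0.0 [0.24200432 0.60265517 0.22143737] [-1.79887123e+02  4.34221803e-03  1.58126657e+02] 0.08735444673650529 0.0187
scene 453.3135128732786 323.43032549907747 241.11601944545203 [[-0.49, 0.594, -0.638, 1.326], [0.872, 0.323, -0.368, 0.38], [-0.013, -0.737, -0.676, 0.842], [0.0, 0.0, 0.0, 1.0]]
scene mirror 0.7 [323.7, 219.6, 368.2, 271.7]
scene stand 0.75 [314.0, 192.3, 393.7, 302.5]
scene stand 0.6 [172.9, 205.2, 262.8, 316.4]
scene stand 0.43 [436.7, 311.3, 531.1, 393.8]
scene catch 0.74 [353.7, 194.3, 371.5, 214.2]
scene catch 0.58 [205.3, 200.5, 225.6, 225.9]
scene catch 0.19 [312.6, 190.4, 398.2, 299.6]
scene rest 0.75 [190.7, 205.1, 243.5, 298.6]
scene rest 0.59 [330.7, 193.6, 380.6, 280.8]
top 499.53437704997833 312.3937421961789 238.43643652285525 [[0.02, -0.999, 0.041, 0.581], [-1.0, -0.02, -0.0, -0.018], [0.001, -0.041, -0.999, 1.386], [0.0, 0.0, 0.0, 1.0]]
top mirror 0.62 [285.5, 153.4, 337.9, 202.9]
top mirror 0.58 [279.1, 234.3, 310.6, 272.1]
top stand 0.96 [253.9, 218.8, 331.8, 297.0]
top stand 0.68 [360.8, 153.6, 425.3, 222.9]
top catch 0.55 [287.9, 270.9, 299.1, 292.9]
top catch 0.47 [406.2, 189.2, 421.3, 212.9]
top rest 0.89 [380.8, 151.2, 420.8, 213.8]
top rest 0.87 [268.6, 226.8, 302.5, 294.3]
top rest 0.72 [257.3, 220.3, 329.4, 295.9]
```

View pics/scene0.png

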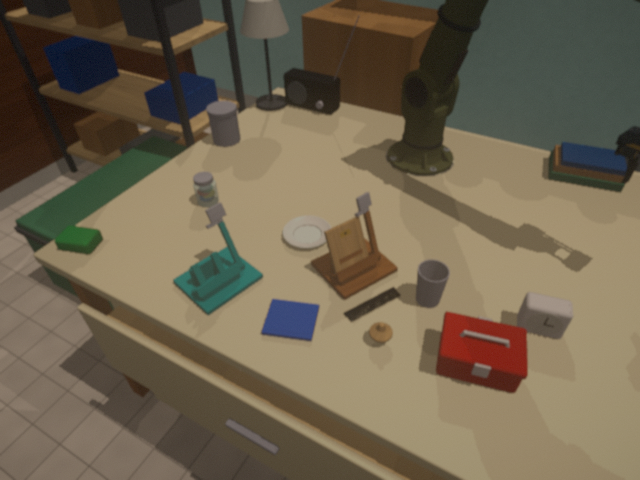

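View pics/top0.png

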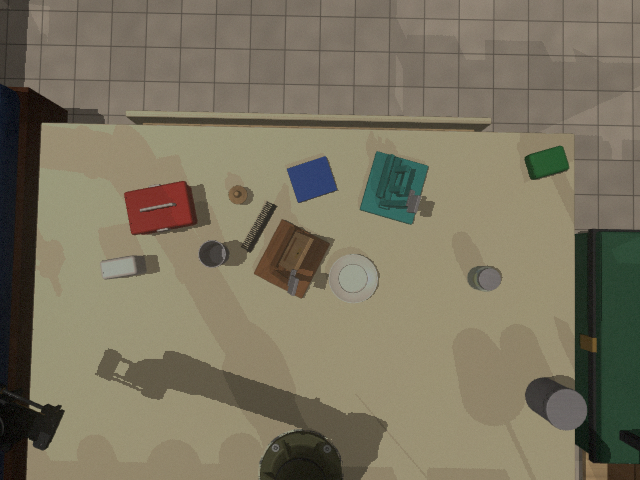

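Top view: the brown stand with the wooden tablet is at about (293,258), with its catch at (293,283). The look-alikes are the turquoise stand (395,187) and the blue tablet (312,179). The bed (navy) is at the left edge, which is +y. In the scene view the brown stand is at (353,250), the turquoise one at (218,275) and the blue tablet at (292,319). I choose the brown one and will check it in a close crop.

Run:
```python
import cv2,numpy as np
t=cv2.imread('pics/top0.png')[210:310,245:345];s=cv2.imread('pics/scene0.png')[185:305,305:405]
a=cv2.resize(t,(400,400),interpolation=cv2.INTER_CUBIC);b=cv2.resize(s,(400,480),interpolation=cv2.INTER_CUBIC)
o=np.zeros((480,800,3),np.uint8);o[:400,:400]=a;o[:,400:]=b
o=cv2.convertScaleAbs(o,alpha=1.5);cv2.imwrite('pics/crop0.png',o)
```

```text
(no output)
```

View pics/crop0.png

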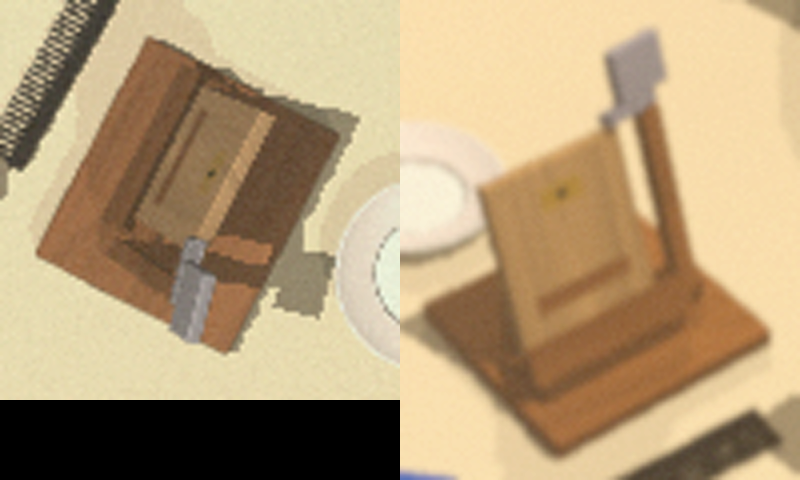

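The crop confirms the choice. It shows the brown stand and tablet, with the plain wood and small brass plate towards the bed and the catch bar over the near end of the top edge. Foot corners in the top view are about (282,219), (329,244), (304,298) and (254,274). Next I fit the stand pose.

```bash
cat > h.py <<'E'
import numpy as np,cv2
from scipy.spatial.transform import Rotation as R
from scipy.optimize import least_squares
def Rm(rpy): return R.from_euler('xyz',rpy,degrees=True).as_matrix()
def frames(x,y,yaw):
    "stand and rest 4x4; yaw of stand x"
    S=np.eye(4);S[:3,:3]=R.from_euler('z',yaw).as_matrix();S[:3,3]=[x,y,0]
    t=np.radians(24);L=np.eye(4)
    L[:3,:3]=np.array([[np.cos(t),0,-np.sin(t)],[0,1,0],[np.sin(t),0,np.cos(t)]]);L[2,3]=.036
    return S,S@L
def tf(T,p): return np.atleast_2d(p)@T[:3,:3].T+T[:3,3]
def proj(k,P):
    E=np.asarray(k['extrinsics']);c=(np.atleast_2d(P)-E[:3,3])@E[:3,:3]
    return np.c_[k['fx']*c[:,0]/c[:,2]+k['cx'],k['fy']*c[:,1]/c[:,2]+k['cy']]
E
python3 - <<'E'
from h import *;from cell import env
kt,ks=env.get_calibration('top'),env.get_calibration('scene')
f=lambda a,b:[a*.001,b*.001,.016]
Pt=[f(55,-67),f(-95,-67),f(55,103),f(-95,103)];pt=[[282,219.5],[329.5,243.75],[254.5,273.75],[303.75,298]]
Ps=[f(55,-67),f(55,103),f(-95,-67)];ps=[[343.75,297.5],[397.5,269],[311.25,262]]
def res(p):
    S,_=frames(*p);return np.r_[(proj(kt,tf(S,Pt))-pt).ravel(),(proj(ks,tf(S,Ps))-ps).ravel()]
r=least_squares(res,[.55,.02,1.2]);print(r.x,np.degrees(r.x[2]));print(np.round(r.fun,1))
S,Q=frames(*r.x)
print('grip',tf(Q,[0,.072,.149]),'ctr',tf(Q,[0,0,.0575]),'top',tf(Q,[0,0,.115]))
fin=[[0,.05,.161],[0,.094,.161],[0,0.036,.127],[0,.05,.115],[0,-.05,.115]]
print(proj(kt,tf(Q,fin)).round(1).tolist(),proj(ks,tf(Q,fin)).round(1).tolist())
np.save('pose.npy',r.x)
E
```

```text
[0.60779082 0.04772856 1.12396967] 64.39871843837781
[-0.7 -1.7  0.5 -1.4 -1.3 -0.6 -1.7 -0.1  0.5 -1.4  0.4 -2.8 -2.  -2. ]
grip [[0.51667233 0.02418633 0.17211827]] ctr [[0.59768501 0.0266373  0.08852886]] top [[0.58757919 0.00554605 0.14105773]]
[[299.7, 278.0], [291.4, 294.4], [297.6, 269.9], [293.4, 274.0], [311.5, 238.1]] [[354.3, 197.5], [368.5, 191.0], [352.8, 212.7], [358.4, 215.1], [324.9, 231.0]]
```

```bash
cat >> h.py <<'E'
def cur(o):
    T=np.eye(4);T[:3,:3]=Rm(o['tool_rot']);T[:3,3]=o['tool_pos'];return T
def target(Q,p,sgn=-1,ang=0.):
    "TCP pose: TCP at rest point p (m), tool z down the slope, tool y = sgn*rest x turned by ang about rest z"
    T=np.eye(4);A=np.array([[0,sgn,0],[sgn,0,0],[0,0,-1.]]).T
    T[:3,:3]=Q[:3,:3]@R.from_euler('z',ang).as_matrix()@A;T[:3,3]=tf(Q,p)[0];return T
def rel(T,G):
    D=np.linalg.inv(T)@G;return D[:3,3]*1000,R.from_matrix(D[:3,:3]).as_rotvec()
E
python3 - <<'E'
from h import *;from cell import env
T=cur(env.get_obs());S,Q=frames(*np.load('pose.npy'))
G=target(Q,[0,.072,.25]);d,w=rel(T,G);print(G[:3,3],d.round(1),w.round(3))
# after pure tool z turn of a: remaining rotvec
for a in [2.6,2.8,3.0,3.2]:
  for s in (1,-1):
    T2=T.copy();T2[:3,:3]=T[:3,:3]@R.from_rotvec([0,0,s*a]).as_matrix();print(s*a,rel(T2,G)[1].round(3))
print(T[:3,:3].round(2).tolist())
E
```

```text
[ 0.49892125 -0.01286092  0.26438636] [-467.8 -476.1  -41.8] [ 0.021 -0.64  -3.011]
2.6 [0.406 0.127 0.598]
-2.6 [ 0.411 -0.1   -0.469]
2.8 [0.413 0.085 0.401]
-2.8 [ 0.416 -0.058 -0.272]
3.0 [0.417 0.043 0.204]
-3.0 [ 0.419 -0.016 -0.075]
3.2 [0.419 0.001 0.007]
-3.2 [0.418 0.026 0.122]
[[-0.93, 0.37, 0.0], [0.37, 0.93, 0.0], [-0.0, 0.0, -1.0]]
```

Emit:
send_rows --pt "87 -38 -38.5 -4 0 0 0.1" --pt "87 -36 -44 -4 0 0 0" --pt "87 -36 -44 -4 0 0 0" --pt "87 -36 -44 -4 0 0 0" --pt "87 -36 -44 -4 0 0 0" --pt "87 -36 -44 -4 0 0 0" --pt "87 -36 -44 -4 0 0 0" --pt "87 -36 -44 -4 0 0 0" --pt "87 -36 -44 -4 0 0 0" --pt "87 -36 -44 -4 0 0 0" --pt "87 -36 -44 -4 0 0 0" --pt "87 -36 -44 -4 0 0 0"

```text
time_s: 1.7
tool_pos: [0.3591, 0.0951, 0.2616]
tool_rot: [179.8, 0.1, 152.4]
force: [-0.2, 0.2, -0.1]
grip_width: 0.0873
```

Emit:
send_rows --pt "87 0 0 0 0 0 0.148" --pt "87 0 0 0 0 0 0.148" --pt "87 0 0 0 0 0 0.148" --pt "87 0 0 0 0 0 0.148" --pt "87 0 0 0 0 0 0.148" --pt "87 0 0 0 0 0 0.148" --pt "87 0 0 0 0 0 0.148" --pt "87 0 0 0 0 0 0.148" --pt "87 0 0 0 0 0 0.148" --pt "87 0 0 0 0 0 0.148" --pt "87 0 0 0 0 0 0.148" --pt "87 0 0 0 0 0 0.148"

```text
time_s: 2.9
tool_pos: [0.3591, 0.0957, 0.2615]
tool_rot: [179.9, -0.2, 50.3]
force: [0.5, -0.0, 0.4]
grip_width: 0.0867
```

Emit:
send_rows --pt "87 0 0 0 0 0 0.148" --pt "87 0 0 0 0 0 0.148" --pt "87 0 0 0 0 0 0.148" --pt "87 0 0 0 0 0 0.148" --pt "87 0 0 0 0 0 0.148" --pt "87 0 0 0 0 0 0.148" --pt "87 0 0 0 0 0 0.148" --pt "87 0 0 0 0 0 0.148" --pt "87 0 0 0 0 0 0.14" --pt "87 0 0 0 0.14 0 0" --pt "87 0 0 0 0.14 0 0" --pt "87 0 0 0 0.14 0 0"

```text
time_s: 4.1
tool_pos: [0.3976, 0.1022, 0.2399]
tool_rot: [-159.5, 3.1, -24.6]
force: [0.0, -1.0, 0.2]
grip_width: 0.087
```

```bash
cat > look.py <<'E'
# look.py name [crop] : wrist picture with model overlay, prints rel to hover targets
import sys
from h import *;from cell import env
o=env.get_obs();T=cur(o);S,Q=frames(*np.load('pose.npy'))
print(o['time_s'],o['tool_pos'].round(4),o['tool_rot'].round(1),o['qpos'].round(0),o['force'].round(1),o['grip_width'])
k=env.get_calibration('wrist');im=env.read_camera('wrist')[:,:,::-1].copy();cv2.imwrite(f'pics/{sys.argv[1]}.png',im)
np.save(f'pics/{sys.argv[1]}.npy',dict(k=k),allow_pickle=True)
E
python3 look.py w1
python3 - <<'E'
from h import *;from cell import env
T=cur(env.get_obs());S,Q=frames(*np.load('pose.npy'))
print(rel(T,target(Q,[0,.072,.25])))
E
```

```text
4.1 [0.3976 0.1022 0.2399] [-159.5    3.1  -24.6] [  11.  -17.   -9.  120.  -24.   73. -107.] [ 0.  -1.   0.2] 0.08697208793595032
(array([136.27598621,  39.85984736, -51.69808727]), array([ 0.05742565,  0.05441814, -0.01646247]))
```

Emit:
send_rows --pt "87 34 10 -13 0 0 0" --pt "87 34 10 -13 0 0 0" --pt "87 34 10 -13 0 0 0" --pt "87 34 10 -13 0 0 0" --pt "87 0 0 0 0.057 0.054 -0.016" --pt "87 0 0 0 0 0 0"

```text
time_s: 4.75
tool_pos: [0.4975, -0.0075, 0.2655]
tool_rot: [-156.6, 0.2, -25.2]
force: [-0.8, -0.4, -0.0]
grip_width: 0.0871
```

```bash
python3 look.py w2
python3 - <<'E'
from h import *;from cell import env
T=cur(env.get_obs());S,Q=frames(*np.load('pose.npy'));k=env.get_calibration('wrist')
print(rel(T,target(Q,[0,.072,.25])))
im=cv2.imread('pics/w2.png')
def box(x,y,z,c):
    P=np.array([[a,b,d] for a in x for b in y for d in z])/1000.
    p=proj(k,tf(Q,P)).round().astype(int)
    for i in range(8):
        for j in (1,2,4):
            if not i&j: cv2.line(im,tuple(map(int,p[i])),tuple(map(int,p[i|j])),c,1)
box((-5,5),(50,94),(127,161),(0,255,0));box((-6,6),(36,72),(119,127),(0,255,255));box((-6,6),(-50,50),(0,115),(255,0,0));box((14,22),(-60,60),(0,12),(0,0,255))
cv2.imwrite('pics/w2o.png',im)
E
```

```text
4.75 [ 0.4975 -0.0075  0.2655] [-156.6    0.2  -25.2] [ 15.  -5.  -1. 108. -24.  74. -95.] [-0.8 -0.4 -0. ] 0.08708194284424903
(array([ 4.08481213,  5.74388918, -0.47015201]), array([0.01014163, 0.00600982, 0.00801121]))
```

View pics/w2o.png

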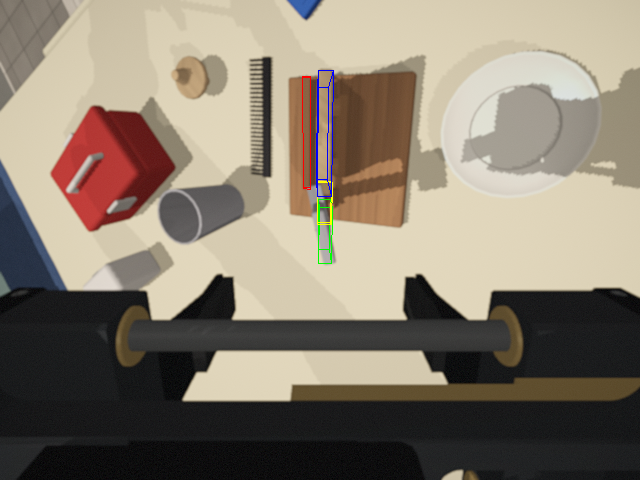

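The wrist view shows the stand at (290-415, 70-225) and the catch fin near (322,235). The overlay is close, with a yaw error of about 3°. I'll refine it from an enlarged crop.

Run:
```python
import cv2,numpy as np
im=cv2.imread('pics/w2.png')[60:275,280:430]
o=cv2.resize(im,None,fx=2.75,fy=2.75,interpolation=cv2.INTER_CUBIC);im2=cv2.imread('pics/w2.png')[165:275,290:355]
b=cv2.resize(im2,None,fx=5.3,fy=5.3,interpolation=cv2.INTER_CUBIC)
h=max(o.shape[0],b.shape[0]);c=np.zeros((h,o.shape[1]+b.shape[1],3),np.uint8);c[:o.shape[0],:o.shape[1]]=o;c[:b.shape[0],o.shape[1]:]=b
cv2.imwrite('pics/w2c.png',cv2.convertScaleAbs(c,alpha=1.3));print(c.shape,o.shape)
```

```text
(591, 756, 3) (591, 412, 3)
```

View pics/w2c.png

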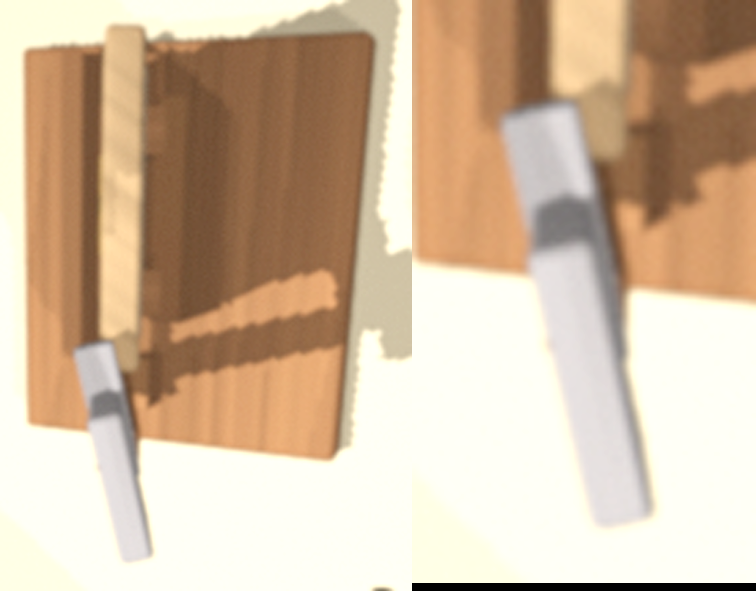

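Run:
```python
from h import *;from cell import env
k=env.get_calibration('wrist');p0=np.load('pose.npy')
Pf=np.array([[55,-67,16],[-95,-67,16],[-95,103,16],[55,103,16]])/1e3
Pm=np.array([[6,-50,115],[-6,-50,115],[-6,50,115]])/1e3
obs=np.array([[289.1,77.5],[415.6,72],[401.8,226.9],[290.2,213.8],[318.9,69.1],[332.7,69.8],[329.8,194.5],[330.2,263.1],[317.9,211.2],[314.2,185.4]])
def res(p):
    S,Q=frames(*p[:3]);th=p[3];d=np.array([np.sin(th),-np.cos(th)])
    c=[[0,.072,.161]]*2+[[0,.072,.127]];c=np.array(c)
    for i,l in enumerate([-.022,.022,.036]): c[i,:2]+=l*d
    return (proj(k,np.r_[tf(S,Pf),tf(Q,Pm),tf(Q,c)])-obs).ravel()
print(res(np.r_[p0,.2]).reshape(-1,2).round(1).tolist())
r=least_squares(res,np.r_[p0,.2],loss='soft_l1');print(r.x,np.degrees(r.x[2:]));print(res(r.x).reshape(-1,2).round(1).tolist())
np.save('pose.npy',r.x[:3])
S,Q=frames(*r.x[:3]);T=cur(env.get_obs())
for a in (0,r.x[3]): print([v.round(3) for v in rel(T,target(Q,[0,.072,.149-.0187],-1,a))])
```

```text
[[-2.3, -1.7], [-0.9, -3.9], [-0.0, -0.3], [-1.0, 0.2], [-1.2, 0.6], [0.3, 0.1], [0.9, 1.7], [-0.1, -0.8], [1.5, -3.2], [1.5, -2.6]]
[0.60726963 0.04761489 1.11629523 0.2394155 ] [63.95900564 13.71749745]
[[-1.7, -1.8], [-0.2, -2.7], [-0.5, 0.6], [-1.3, 0.2], [-0.4, 1.6], [1.1, 1.2], [0.8, 2.6], [0.5, 0.1], [0.2, -1.8], [-0.2, -1.3]]
[array([  3.986,   4.318, 119.316]), array([0.01 , 0.009, 0.015])]
[array([  3.986,   4.318, 119.316]), array([ 0.009,  0.01 , -0.224])]
```

Emit:
send_rows --pt "87 0 0 0 0.009 0.01 -0.112" --pt "87 0 0 0 0 0 -0.112" --pt "60 5 3.2 20 0 0 0" --pt "60 0 0 30 0 0 0" --pt "50 0 0 30 0 0 0" --pt "40 0 0 20 0 0 0" --pt "40 0 0 14 0 0 0" --pt "40 0 0 5 0 0 0" --pt "40 0 0 0 0 0 0"

```text
time_s: 5.7
tool_pos: [0.5241, 0.0342, 0.1574]
tool_rot: [-156.6, -5.7, -13.4]
force: [-1.0, 0.1, 0.1]
grip_width: 0.0422
```

```bash
python3 look.py w3
python3 - <<'E'
from h import *;from cell import env
T=cur(env.get_obs());S,Q=frames(*np.load('pose.npy'))
print([v.round(3) for v in rel(T,target(Q,[0,.072,.149-.0187],-1,.239))])
E
```

```text
5.7 [0.5241 0.0342 0.1574] [-156.6   -5.7  -13.4] [ 12.   1.  -3. 115. -27.  60. -80.] [-1.   0.1  0.1] 0.04224900717692337
[array([-4.853,  3.913,  1.086]), array([-0.   , -0.003,  0.003])]
```

View pics/w3.png

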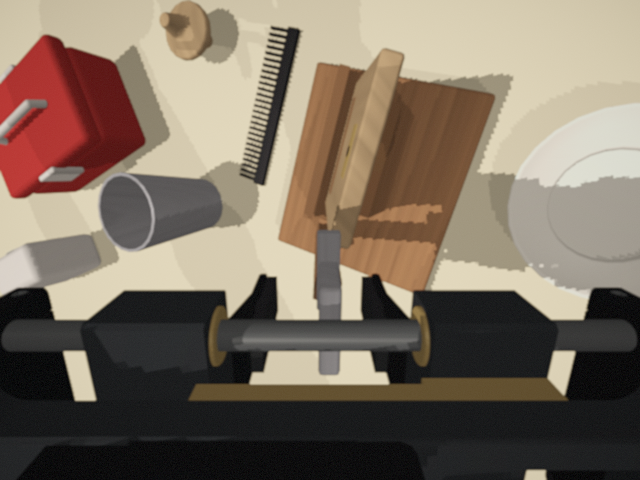

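The wrist view shows the fin at column 329 between fingers centred on 320. That matches the computed +4 mm correction in tool y.

Emit:
send_rows --pt "40 -4.9 3.9 1 0 0 0" --pt "40 0 0 0 0 0 0" --pt "0 0 0 0 0 0 0" --pt "0 0 0 0 0 0 0" --pt "0 0 0 0 0 0 0" --pt "0 0 0 0 0 0 0" --pt "0 0 0 0 0 0 0" --grip_force 20

```text
time_s: 6.45
tool_pos: [0.519, 0.0315, 0.1543]
tool_rot: [-156.6, -5.7, -13.4]
force: [-0.4, 0.3, 0.5]
grip_width: 0.0104
```

```bash
cat > st.py <<'E'
from h import *;from cell import env
o=env.get_obs();T=cur(o);S,Q=frames(*np.load('pose.npy'))
L=np.linalg.inv(Q)@T;c=L[:3,:3]@[0,1,0];z=L[:3,2]
print('t',o['time_s'],'TCP in rest mm',(L[:3,3]*1e3).round(1),'angle of -tool y from rest x deg',np.degrees(np.arctan2(-c[1],-c[0])).round(2),'tool z in rest',z.round(3),'F',o['force'].round(1),'M',o['wrist_torque'].round(2),'w',(o['grip_width']*1e3).round(1),'q',o['qpos'].round(0))
E
python3 st.py
```

```text
Traceback (most recent call last):
  File "st.py", line 4, in <module>
    print('t',o['time_s'],'TCP in rest mm',(L[:3,3]*1e3).round(1),'angle of -tool y from rest x deg',np.degrees(np.arctan2(-c[1],-c[0])).round(2),'tool z in rest',z.round(3),'F',o['force'].round(1),'M',o['wrist_torque'].round(2),'w',(o['grip_width']*1e3).round(1),'q',o['qpos'].round(0))
                                                                                                                                                                                                                                         ^^^^^^^^^^^^^^^^^^^^^^^^^^^
AttributeError: 'float' object has no attribute 'round'
```

Emit:
send_rows --pt "0 0 0 0 0 0 -0.12" --pt "0 0 0 0 0 0 -0.12" --pt "0 0 0 0 0 0 -0.12" --pt "0 0 0 0 0 0 -0.12" --pt "0 0 0 0 0 0 -0.12"

```text
time_s: 6.95
tool_pos: [0.519, 0.0316, 0.1543]
tool_rot: [-163.6, -17.8, 19.8]
force: [-0.9, 0.2, 0.7]
grip_width: 0.0097
```

```bash
sed -i "s/(o\['grip_width'\]\*1e3).round(1)/round(o['grip_width']*1e3,1)/" st.py; python3 st.py
```

```text
t 6.95 TCP in rest mm [ -0.4  72.3 129.7] angle of -tool y from rest x deg 48.47 tool z in rest [ 0.001 -0.002 -1.   ] F [-0.9  0.2  0.7] M [-0.43  0.43 -0.04] w 9.7 q [ 12.   0.  -3. 116. -27.  59. -45.]
```

Emit:
send_rows --pt "0 0 0 0 0 0 -0.12" --pt "0 0 0 0 0 0 -0.12" --pt "0 0 0 0 0 0 -0.12" --pt "0 0 0 0 0 0 -0.12" --pt "0 0 0 0 0 0 -0.12" --pt "0 0 0 0 0 0 -0.03" --pt "0 0 0 0 0 0 -0.03" --pt "0 0 0 0 0 0 0"

```text
time_s: 7.75
tool_pos: [0.5189, 0.0317, 0.1544]
tool_rot: [-178.3, -24.0, 59.5]
force: [-1.0, -0.4, 1.1]
grip_width: 0.01
```

```bash
python3 st.py; python3 look.py w4
```

```text
t 7.75 TCP in rest mm [ -0.4  72.4 129.7] angle of -tool y from rest x deg 85.91 tool z in rest [ 0.001 -0.002 -1.   ] F [-1.  -0.4  1.1] M [-0.24  0.53 -0.32] w 10.0 q [ 13.   0.  -3. 116. -27.  59.  -8.]
7.75 [0.5189 0.0317 0.1544] [-178.3  -24.    59.5] [ 13.   0.  -3. 116. -27.  59.  -8.] [-1.  -0.4  1.1] 0.00995419210171974
```

View pics/w4.png

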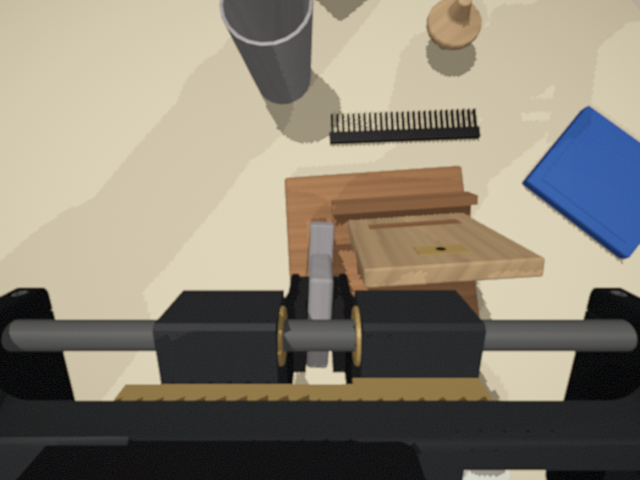

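The catch is open: the bar now points along rest +x at (320,225-360), and the twist moment has risen. One more small nudge onto the stop, then release and retract.

Emit:
send_rows --pt "0 0 0 0 0 0 -0.04" --pt "0 0 0 0 0 0 0"

```text
time_s: 8.0
tool_pos: [0.5189, 0.0317, 0.1543]
tool_rot: [-179.3, -24.1, 62.0]
force: [-0.2, 0.4, 1.1]
grip_width: 0.0107
```

```bash
python3 st.py
```

```text
t 8.0 TCP in rest mm [ -0.4  72.4 129.7] angle of -tool y from rest x deg 88.23 tool z in rest [ 0.001 -0.002 -1.   ] F [-0.2  0.4  1.1] M [-0.15  0.53 -0.4 ] w 10.7 q [ 13.   0.  -3. 116. -27.  59.  -5.]
```

Emit:
send_rows --pt "30 0 0 0 0 0 0.06" --pt "30 0 0 0 0 0 0.03" --pt "30 0 0 0 0 0 0" --pt "30 0 0 -10 0 0 0" --pt "30 0 0 -35 0 0 0" --pt "60 0 0 -40 0 0 0" --pt "87 0 0 -10 0 0 0" --pt "87 0 0 0 0 0 0"

```text
time_s: 8.8
tool_pos: [0.5029, -0.0045, 0.2435]
tool_rot: [-177.3, -24.0, 56.5]
force: [-0.3, 0.5, -1.3]
grip_width: 0.0469
```

```bash
python3 st.py
python3 - <<'E'
from h import *;from cell import env
T=cur(env.get_obs());S,Q=frames(*np.load('pose.npy'))
G=target(Q,[0,0,.225],-1);print([v.round(3) for v in rel(T,G)])
for c in ('top','scene'):
    im=env.read_camera(c)[:,:,::-1]
    k=env.get_calibration(c);cv2.imwrite(f'pics/{c}1.png',im)
E
```

```text
t 8.8 TCP in rest mm [ -0.3  70.9 227.3] angle of -tool y from rest x deg 83.17 tool z in rest [ 0.002 -0.007 -1.   ] F [-0.3  0.5 -1.3] M [-0.46  0.37  0.01] w 46.9 q [ 15.  -5.  -0. 110. -25.  71. -11.]
[array([ 8.689, 70.381,  2.747]), array([ 0.003, -0.007,  1.452])]
```

Emit:
send_rows --pt "87 0 0 0 0 0 0.145" --pt "87 0 0 0 0 0 0.145" --pt "87 0 0 0 0 0 0.145" --pt "87 0 0 0 0 0 0.145" --pt "87 0 0 0 0 0 0.145" --pt "87 0 0 0 0 0 0.145" --pt "87 0 0 0 0 0 0.145" --pt "87 0 0 0 0 0 0.145" --pt "87 0 0 0 0 0 0.145" --pt "87 0 0 0 0 0 0.145" --pt "87 35 0 0 0 0 0" --pt "87 36 0 2 0 0 0"

```text
time_s: 10.1
tool_pos: [0.5657, -0.0326, 0.2379]
tool_rot: [-156.0, 0.0, -25.9]
force: [1.2, 0.1, 1.1]
grip_width: 0.0871
```

Emit:
send_rows --pt "87 0 0 20 0 0 0" --pt "87 0 0 0 0 0 0"

```text
time_s: 10.3
tool_pos: [0.5676, -0.0242, 0.2164]
tool_rot: [-156.0, 0.4, -25.9]
force: [-0.3, 0.2, -1.7]
grip_width: 0.0871
```

```bash
python3 st.py; python3 look.py w5
python3 - <<'E'
from h import *;from cell import env
S,Q=frames(*np.load('pose.npy'));k=env.get_calibration('wrist')
im=cv2.imread('pics/w5.png')
def box(x,y,z,c):
    P=np.array([[a,b,d] for a in x for b in y for d in z])/1000.
    p=proj(k,tf(Q,P)).round().astype(int)
    for i in range(8):
        for j in (1,2,4):
            if not i&j: cv2.line(im,tuple(map(int,p[i])),tuple(map(int,p[i|j])),c,1)
box((-6,6),(-50,50),(0,115),(255,0,0));box((14,22),(-60,60),(0,12),(0,0,255));box((-2,36),(66,78),(119,127),(0,255,255))
cv2.imwrite('pics/w5o.png',im)
E
```

```text
t 10.3 TCP in rest mm [ -1.5   4.1 198.1] angle of -tool y from rest x deg 0.01 tool z in rest [-0.     0.007 -1.   ] F [-0.3  0.2 -1.7] M [-0.42  0.47  0.06] w 87.1 q [ 18.   5.  -3. 103. -25.  69. -93.]
10.3 [ 0.5676 -0.0242  0.2164] [-156.     0.4  -25.9] [ 18.   5.  -3. 103. -25.  69. -93.] [-0.3  0.2 -1.7] 0.08706974344631124
```

View pics/w5o.png

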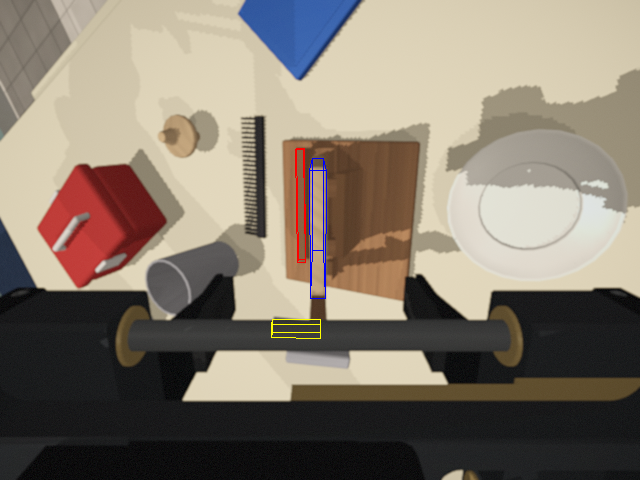

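The overlay fits the mirror's top edge at (318,160-298). The catch fin is at (318,358), parallel to x and clear. Descending to grasp.

Emit:
send_rows --pt "87 4.1 -1.5 0 0 0.007 0" --pt "60 0 0 25 0 0 0" --pt "60 0 0 35 0 0 0" --pt "50 0 0 35 0 0 0" --pt "40 0 0 15 0 0 0" --pt "40 0 0 10 0 0 0" --pt "40 0 0 0 0 0 0"

```text
time_s: 11.05
tool_pos: [0.5961, 0.0169, 0.112]
tool_rot: [-155.9, -0.5, -26.2]
force: [-0.2, -0.3, 0.2]
grip_width: 0.0468
```

```bash
python3 st.py
```

```text
t 11.05 TCP in rest mm [ 1.2 -3.5 82.7] angle of -tool y from rest x deg 0.08 tool z in rest [ 0.001 -0.008 -1.   ] F [-0.2 -0.3  0.2] M [-0.45  0.32 -0.02] w 46.8 q [ 15.  12.  -6. 108. -27.  55. -92.]
```

Emit:
send_rows --pt "40 -3.5 1.2 4 0 -0.008 0" --pt "40 0 0 0 0 0 0" --pt "40 0 0 0 0 0 0"

```text
time_s: 11.35
tool_pos: [0.5939, 0.018, 0.1089]
tool_rot: [-155.9, -0.2, -26.0]
force: [-0.6, -0.1, -0.5]
grip_width: 0.0405
```

```bash
python3 st.py
```

```text
t 11.35 TCP in rest mm [-0.  -1.  79.8] angle of -tool y from rest x deg 0.06 tool z in rest [ 0.001 -0.002 -1.   ] F [-0.6 -0.1 -0.5] M [-0.43  0.41  0.01] w 40.5 q [ 15.  12.  -6. 108. -27.  55. -92.]
```

Emit:
send_rows --pt "0 -1 0 1.5 0 0 0" --pt "0 0 0 0 0 0 0" --pt "0 0 0 0 0 0 0" --pt "0 0 0 0 0 0 0" --pt "0 0 0 0 0 0 0" --pt "0 0 0 0 0 0 0" --grip_force 25

```text
time_s: 11.95
tool_pos: [0.5927, 0.0195, 0.1066]
tool_rot: [-156.0, -0.1, -26.0]
force: [-0.3, -0.7, -1.2]
grip_width: 0.0119
```

```bash
python3 st.py
```

```text
t 11.95 TCP in rest mm [-0.2  0.7 77.3] angle of -tool y from rest x deg 0.06 tool z in rest [ 0.001 -0.001 -1.   ] F [-0.3 -0.7 -1.2] M [-0.47  0.36  0.02] w 11.9 q [ 15.  12.  -6. 109. -27.  55. -92.]
```

Emit:
send_rows --pt "0 0 0 -6 0 0 0" --pt "0 0 -2 -10 0 0 0" --pt "0 0 0 -18 0 0 0" --pt "0 0 0 -22 0 0 0" --pt "0 0 0 -22 0 0 0" --pt "0 5 0 -22 0 0 0" --pt "0 10 0 -15 0 0 0" --pt "0 10 0 -10 0 0 0" --pt "0 0 0 0 0 0 0"

```text
time_s: 12.85
tool_pos: [0.5951, -0.0375, 0.2239]
tool_rot: [-155.9, -0.3, -26.1]
force: [0.4, 0.1, -1.9]
grip_width: 0.012
```

```bash
python3 st.py
```

```text
t 12.85 TCP in rest mm [  1.7 -26.4 204.9] angle of -tool y from rest x deg 0.04 tool z in rest [ 0.001 -0.006 -1.   ] F [ 0.4  0.1 -1.9] M [-0.53  0.45 -0.  ] w 12.0 q [ 18.   8.  -3.  99. -25.  69. -93.]
```

Emit:
send_rows --pt "0 0 0 0 0 0 -0.06" --pt "0 0 0 0 0 0 -0.12" --pt "0 0 0 0 0 0 -0.14" --pt "0 0 0 0 0 0 -0.14" --pt "0 0 0 0 0 0 -0.14" --pt "0 0 0 0 0 0 -0.14" --pt "0 0 0 0 0 0 -0.14" --pt "0 0 0 0 0 0 -0.14" --pt "0 0 0 0 0 0 -0.14" --pt "0 0 0 0 0 0 -0.14" --pt "0 0 0 0 0 0 -0.14" --pt "0 0 0 0 0 0 -0.14"

```text
time_s: 14.05
tool_pos: [0.5926, -0.0348, 0.221]
tool_rot: [179.6, -24.0, 65.0]
force: [-0.0, 0.4, -1.1]
grip_width: 0.0119
```

Emit:
send_rows --pt "0 0 0 0 0 0 -0.14" --pt "0 0 0 0 0 0 -0.14" --pt "0 0 0 0 0 0 -0.14" --pt "0 0 0 0 0 0 -0.14" --pt "0 0 0 0 0 0 -0.14" --pt "0 0 0 0 0 0 -0.14" --pt "0 0 0 0 0 0 -0.14" --pt "0 0 0 0 0 0 -0.14" --pt "0 0 0 0 0 0 -0.14" --pt "0 0 0 0 0 0 -0.14" --pt "0 0 0 0 0 0 -0.12" --pt "0 0 0 0 0 0 -0.04"

```text
time_s: 15.25
tool_pos: [0.5926, -0.0348, 0.221]
tool_rot: [156.0, 0.0, 154.1]
force: [0.2, 0.7, -1.4]
grip_width: 0.0119
```

```bash
cat >> st.py <<'E'
import sys
if len(sys.argv)>1: print('rel',[v.round(3) for v in rel(T,target(Q,np.array(eval(sys.argv[1]))/1e3,int(sys.argv[2]),float(sys.argv[3])))])
E
python3 st.py '[2,0,200]' 1 0
```

```text
t 15.25 TCP in rest mm [  1.7 -23.1 201.7] angle of -tool y from rest x deg -179.83 tool z in rest [ 0.     0.001 -1.   ] F [ 0.2  0.7 -1.4] M [-0.64  0.29  0.01] w 11.9 q [ 28.   8. -14.  99. -23.  69.  86.]
rel [array([23.062,  0.379,  1.748]), array([ 0.   , -0.001,  0.003])]
```

Emit:
send_rows --pt "0 11 0 0 0 0 0" --pt "0 11.4 0 0 0 0 0" --pt "0 0 0 20 0 0 0" --pt "0 0 0 25 0 0 0" --pt "0 0 0 20 0 0 0" --pt "0 0 0 10 0 0 0" --pt "0 0 0 0 0 0 0" --pt "0 0 0 0 0 0 0"

```text
time_s: 16.05
tool_pos: [0.5869, 0.0017, 0.1538]
tool_rot: [155.9, 0.1, 153.9]
force: [0.1, -1.0, -0.9]
grip_width: 0.0118
```

```bash
python3 st.py '[1.5,-0.7,84]' 1 0; python3 look.py w6;python3 - <<'E'
from h import *;from cell import env
S,Q=frames(*np.load('pose.npy'));k=env.get_calibration('wrist')
im=cv2.imread('pics/w6.png')
def box(Q,x,y,z,c):
    P=np.array([[a,b,d] for a in x for b in y for d in z])/1000.
    p=proj(k,tf(Q,P)).round().astype(int)
    for i in range(8):
        for j in (1,2,4):
            if not i&j: cv2.line(im,tuple(map(int,p[i])),tuple(map(int,p[i|j])),c,1)
z=(np.linalg.inv(Q)@cur(env.get_obs()))[:3,3]*1e3;z0=z[2]-77.3
box(Q,(z[0]-6,z[0]+6),(z[1]-49.3,z[1]+50.7),(z0,z0+115),(255,0,0));box(Q,(14,22),(-60,60),(0,12),(0,0,255));box(S,(-95,55),(-67,103),(0,16),(0,255,255))
cv2.imwrite('pics/w6o.png',im)
E
```

```text
t 16.05 TCP in rest mm [  2.   -1.9 128. ] angle of -tool y from rest x deg 179.97 tool z in rest [ 0.001 -0.001 -1.   ] F [ 0.1 -1.  -0.9] M [-0.56  0.29 -0.01] w 11.8 q [ 26.  10. -16. 106. -24.  60.  86.]
rel [array([ 1.237, -0.585, 44.021]), array([ 0.001,  0.001, -0.001])]
16.05 [0.5869 0.0017 0.1538] [1.559e+02 1.000e-01 1.539e+02] [ 26.  10. -16. 106. -24.  60.  86.] [ 0.1 -1.  -0.9] 0.011808998217376243
```

View pics/w6o.png

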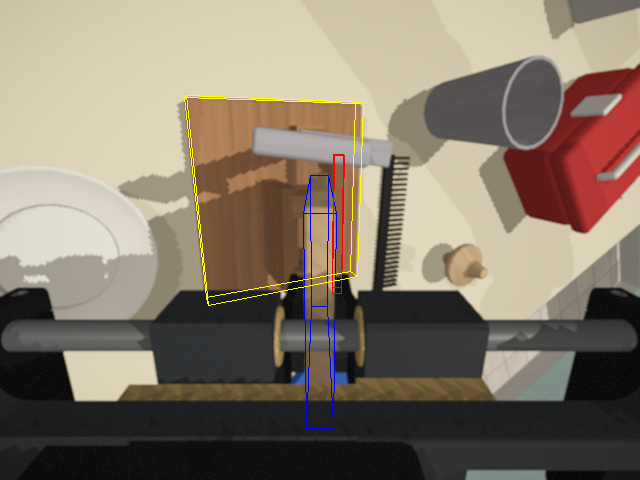

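The wrist view shows the mirror in hand, within 2 mm of the overlay. Its near end is at (320,209), with the lip to the right and the rests to the left. The catch bar at (255-390,145) is clear. Lowering.

Emit:
send_rows --pt "0 0.4 -0.5 15 0 0 0" --pt "0 0 0 15 0 0 0" --pt "0 0 0 8 0 0 0" --pt "0 0 0 4 0 0 0" --pt "0 0 0 0 0 0 0" --pt "0 0 0 0 0 0 0"

```text
time_s: 16.7
tool_pos: [0.5944, 0.0165, 0.1153]
tool_rot: [155.9, 0.1, 153.9]
force: [0.0, -0.4, -2.2]
grip_width: 0.012
```

```bash
python3 st.py '[1,-1.5,77.3]' 1 0
```

```text
t 16.7 TCP in rest mm [ 1.6 -2.  86.1] angle of -tool y from rest x deg 179.97 tool z in rest [ 0.001 -0.002 -1.   ] F [ 0.  -0.4 -2.2] M [-0.59  0.27 -0.01] w 12.0 q [ 25.  13. -17. 108. -24.  55.  85.]
rel [array([ 0.56 , -0.567,  8.76 ]), array([ 0.001,  0.002, -0.   ])]
```

Emit:
send_rows --pt "0 0.5 0 3 0 0 0" --pt "0 0 0 2 0 0 0" --pt "0 0 0 1.5 0 0 0" --pt "0 0 0 1 0 0 0" --pt "0 0 0 0 0 0 0" --pt "0 0 0 0 0 0 0"

```text
time_s: 17.3
tool_pos: [0.5948, 0.0199, 0.1077]
tool_rot: [155.9, 0.0, 153.9]
force: [-0.8, -0.4, -1.5]
grip_width: 0.0116
```

```bash
python3 st.py '[0,-1.5,77.3]' 1 0
```

```text
t 17.3 TCP in rest mm [ 1.4 -1.  77.8] angle of -tool y from rest x deg 179.97 tool z in rest [ 0.001 -0.001 -1.   ] F [-0.8 -0.4 -1.5] M [-0.59  0.24  0.01] w 11.6 q [ 25.  13. -17. 108. -24.  54.  85.]
rel [array([-0.528, -1.434,  0.525]), array([ 0.001,  0.001, -0.   ])]
```

Emit:
send_rows --pt "0 -0.5 0 0.5 0 0 0" --pt "0 0 0 0.5 0 0 0" --pt "0 0 0 0 0 0 0"

```text
time_s: 17.6
tool_pos: [0.5955, 0.0199, 0.1073]
tool_rot: [155.9, 0.0, 153.9]
force: [-2.8, -1.5, 3.9]
grip_width: 0.0117
```

```bash
python3 st.py '[0,-1.5,77.3]' 1 0
```

```text
t 17.6 TCP in rest mm [ 1.5 -1.6 77.4] angle of -tool y from rest x deg 179.97 tool z in rest [ 0.001 -0.001 -1.   ] F [-2.8 -1.5  3.9] M [-0.47  0.65  0.18] w 11.7 q [ 25.  13. -17. 108. -24.  54.  85.]
rel [array([ 0.113, -1.488,  0.058]), array([ 0.001,  0.001, -0.   ])]
```

Emit:
send_rows --pt "0 0 0 0.5 0 0 0" --pt "0 0 0 0.5 0 0 0" --pt "0 0 0 0 0 0 0"

```text
time_s: 17.9
tool_pos: [0.5955, 0.0199, 0.1073]
tool_rot: [156.0, 0.0, 153.9]
force: [-6.8, -2.7, 9.6]
grip_width: 0.0116
```

```bash
python3 st.py '[0,-1.5,77.3]' 1 0
```

```text
t 17.9 TCP in rest mm [ 1.5 -1.6 77.3] angle of -tool y from rest x deg 179.98 tool z in rest [ 0.001 -0.001 -1.   ] F [-6.8 -2.7  9.6] M [-0.24  1.29  0.4 ] w 11.6 q [ 25.  13. -17. 108. -24.  54.  85.]
rel [array([ 0.135, -1.521,  0.037]), array([ 0.001,  0.001, -0.   ])]
```

Emit:
send_rows --pt "0 0 0 -1.0 0 0 0" --pt "0 0 -0.8 0 0 0 0" --pt "0 0 -0.6 0 0 0 0" --pt "0 0 0 0 0 0 0"

```text
time_s: 18.3
tool_pos: [0.5954, 0.0196, 0.1071]
tool_rot: [155.9, 0.1, 153.9]
force: [-3.7, -0.1, 5.7]
grip_width: 0.0117
```

```bash
python3 st.py '[0,-1.5,77.3]' 1 0
```

```text
t 18.3 TCP in rest mm [ 1.2 -1.7 77.3] angle of -tool y from rest x deg 179.99 tool z in rest [ 0.002 -0.001 -1.   ] F [-3.7 -0.1  5.7] M [0.09 0.54 0.19] w 11.7 q [ 25.  13. -17. 108. -24.  54.  86.]
rel [array([ 0.168, -1.191,  0.041]), array([ 0.002,  0.001, -0.   ])]
```

Emit:
send_rows --pt "13 0 0 0 0 0 0" --pt "14 0 0 0 0 0 0" --pt "16 0 0 0 0 0 0" --pt "20 0 0 0 0 0 0" --pt "40 0 0 0 0 0 0" --pt "40 0 0 0 0 0 0" --pt "40 0 0 0 0 0 0" --pt "40 0 0 0 0 0 0"

```text
time_s: 19.1
tool_pos: [0.5949, 0.019, 0.1062]
tool_rot: [155.9, 0.0, 153.9]
force: [0.2, 0.2, -0.1]
grip_width: 0.0382
```

```bash
python3 st.py '[0,-1.5,225]' 1 0
```

```text
t 19.1 TCP in rest mm [ 0.1 -1.4 76.8] angle of -tool y from rest x deg 179.97 tool z in rest [ 0.001 -0.001 -1.   ] F [ 0.2  0.2 -0.1] M [-0.45  0.2   0.04] w 38.2 q [ 25.  13. -17. 108. -24.  54.  86.]
rel [array([-1.860e-01,  4.300e-02, -1.482e+02]), array([ 0.001,  0.001, -0.   ])]
```

Emit:
send_rows --pt "40 0 0 -5 0 0 0" --pt "40 0 0 -20 0 0 0" --pt "50 0 0 -35 0 0 0" --pt "60 0 0 -35 0 0 0" --pt "60 0 0 -35 0 0 0" --pt "60 0 0 -18 0 0 0" --pt "60 0 0 0 0 0 0" --pt "60 0 0 0 0 0 0"

```text
time_s: 19.9
tool_pos: [0.5681, -0.035, 0.2411]
tool_rot: [156.0, 0.0, 153.9]
force: [-0.4, 0.9, 0.2]
grip_width: 0.0598
```

```bash
python3 st.py '[0,-1.5,225]' 1 0; python3 look.py w7;python3 - <<'E'
from h import *;from cell import env
S,Q=frames(*np.load('pose.npy'));k=env.get_calibration('wrist')
im=cv2.imread('pics/w7.png')
def box(Q,x,y,z,c):
    P=np.array([[a,b,d] for a in x for b in y for d in z])/1000.
    p=proj(k,tf(Q,P)).round().astype(int)
    for i in range(8):
        for j in (1,2,4):
            if not i&j: cv2.line(im,tuple(map(int,p[i])),tuple(map(int,p[i|j])),c,1)
box(Q,(-6,6),(-50,50),(0,115),(255,0,0));box(Q,(14,22),(-60,60),(0,12),(0,0,255))
s=env.read_camera('scene')[:,:,::-1];cv2.imwrite('pics/s7.png',s)
b=cv2.resize(s[180:300,300:400],(400,480),interpolation=cv2.INTER_CUBIC)
a=cv2.resize(im[60:320,160:420],(400,400),interpolation=cv2.INTER_CUBIC)
o=np.zeros((480,800,3),np.uint8);o[:400,:400]=a;o[:,400:]=b;cv2.imwrite('pics/c7.png',cv2.convertScaleAbs(o,alpha=1.4))
E
```

```text
t 19.9 TCP in rest mm [-1.000e-01 -1.100e+00  2.245e+02] angle of -tool y from rest x deg 179.97 tool z in rest [ 0.001 -0.001 -1.   ] F [-0.4  0.9  0.2] M [-0.47  0.26  0.04] w 59.8 q [ 29.   5. -14. 101. -24.  71.  86.]
rel [array([-0.379,  0.126, -0.478]), array([ 0.001,  0.001, -0.   ])]
19.9 [ 0.5681 -0.035   0.2411] [156.    0.  153.9] [ 29.   5. -14. 101. -24.  71.  86.] [-0.4  0.9  0.2] 0.05976565012176328
```

View pics/c7.png

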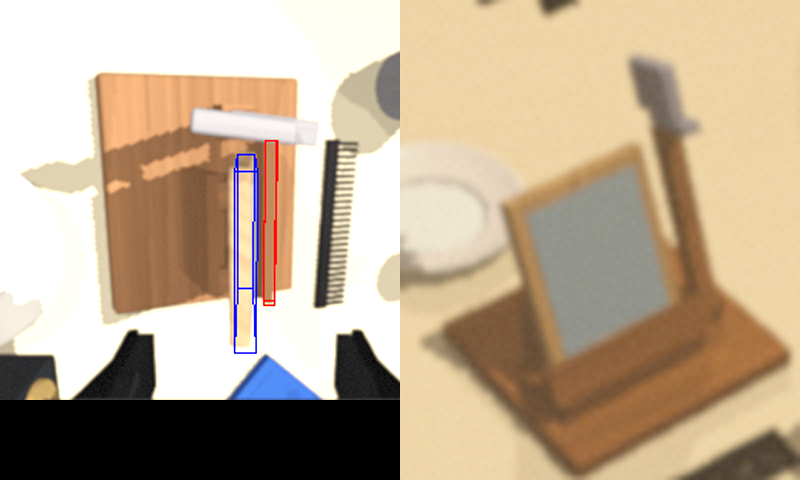

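The glass now faces the bed and the mirror is seated in the channel, with the catch still open. It may sit 2–3 mm towards the robot, so I'll measure that numerically against the lip and foot in the same pictures.

Run:
```python
from h import *
S,Q=frames(*np.load('pose.npy'))
def prof(im,k,F,f,s):
    p=proj(k,tf(F,[f(v) for v in s])).astype(np.float32)
    return cv2.remap(im.astype(np.float32),p[:,0].reshape(1,-1),p[:,1].reshape(1,-1),cv2.INTER_LINEAR)[0]
def edge(im,k,F,f,c,w=9):
    s=np.arange(c-w,c+w,.25);q=cv2.GaussianBlur(prof(im,k,F,f,s).reshape(1,-1,3),(9,1),1.5)[0]
    g=np.linalg.norm(np.gradient(q,axis=0),axis=1);g[:4]=g[-4:]=0;i=g.argmax();return float(s[i]),round(float(g[i]),1)
for n in ('w5','w7'):
    im=cv2.imread(f'pics/{n}.png');k=np.load(f'pics/{n}.npy',allow_pickle=True).item()['k']
    for e in (-50,50):
        print(n,'mirror y end',e,[edge(im,k,Q,lambda v:[x/1e3,v/1e3,.115],e) for x in (-3,0,3)])
    for e in (-6,6): print(n,'mirror x side',e,[edge(im,k,Q,lambda v:[v/1e3,y/1e3,.115],e,5) for y in (-30,0,25)])
    for e in (-67,103): print(n,'foot y',e,[edge(im,k,S,lambda v:[x/1e3,v/1e3,.016],e) for x in (-80,-60,-40,45)])
    for e in (-60,60): print(n,'lip y',e,[edge(im,k,Q,lambda v:[x/1e3,v/1e3,.012],e,7) for x in (17,19,21)])
    for e in (-95,55): print(n,'foot x',e,[edge(im,k,S,lambda v:[v/1e3,y/1e3,.016],e) for y in (-50,0,50,80)])
```

```text
w5 mirror y end -50 [(-52.0, 13.3), (-52.25, 12.3), (-52.0, 13.6)]
w5 mirror y end 50 [(47.25, 15.4), (47.25, 14.9), (47.25, 15.1)]
w5 mirror x side -6 [(-6.25, 12.0), (-6.25, 11.4), (-6.25, 10.7)]
w5 mirror x side 6 [(5.25, 22.6), (5.5, 20.4), (5.0, 7.6)]
w5 foot y -67 [(-67.0, 10.7), (-73.25, 10.2), (-68.5, 14.0), (-67.0, 14.7)]
w5 foot y 103 [(102.0, 12.0), (101.5, 11.3), (101.75, 12.0), (101.75, 10.6)]
w5 lip y -60 [(-61.25, 6.4), (-61.25, 6.2), (-66.0, 3.8)]
w5 lip y 60 [(60.25, 3.4), (59.0, 2.3), (60.0, 1.1)]
w5 foot x -95 [(-97.75, 12.8), (-97.75, 11.3), (-97.75, 11.6), (-94.0, 16.2)]
w5 foot x 55 [(52.0, 11.6), (52.5, 10.3), (52.75, 8.9), (52.5, 9.3)]
w7 mirror y end -50 [(-48.0, 9.9), (-48.0, 8.8), (-58.0, 3.7)]
w7 mirror y end 50 [(51.5, 9.3), (51.25, 9.1), (42.75, 3.9)]
w7 mirror x side -6 [(-9.0, 15.5), (-8.75, 15.9), (-8.5, 15.2)]
w7 mirror x side 6 [(3.5, 10.3), (5.75, 14.5), (5.5, 14.8)]
w7 foot y -67 [(-67.0, 9.8), (-64.75, 16.4), (-64.5, 11.5), (-64.75, 10.4)]
w7 foot y 103 [(103.0, 14.4), (103.0, 14.2), (102.75, 15.3), (102.75, 13.9)]
w7 lip y -60 [(-59.25, 13.7), (-59.25, 12.4), (-59.25, 5.1)]
w7 lip y 60 [(59.0, 8.4), (59.0, 7.9), (59.0, 7.7)]
w7 foot x -95 [(-97.75, 11.3), (-98.0, 10.7), (-97.75, 12.3), (-97.75, 10.8)]
w7 foot x 55 [(52.0, 11.0), (52.0, 10.4), (52.0, 9.6), (52.25, 10.8)]
```

Relative to the foot and lip the mirror is about 1 mm off centre, which is fine. Now back to the catch.

Emit:
send_rows --pt "60 0 0 0 0 0 0.14" --pt "60 0 0 0 0 0 0.141" --pt "60 0 0 0 0 0 0.141" --pt "60 0 0 0 0 0 0.141" --pt "60 0 0 0 0 0 0.141" --pt "60 0 0 0 0 0 0.141" --pt "60 0 0 0 0 0 0.141" --pt "60 0 0 0 0 0 0.141" --pt "60 0 0 0 0 0 0.141" --pt "60 0 0 0 0 0 0.141" --pt "60 0 0 0 0 0 0.141" --pt "40 0 0 0 0 0 0.141"

```text
time_s: 21.2
tool_pos: [0.5676, -0.0341, 0.2396]
tool_rot: [-176.6, -23.8, 56.0]
force: [0.5, 0.5, -0.2]
grip_width: 0.0567
```

```bash
python3 st.py '[-0.4,72.3,200]' -1 1.45
```

```text
t 21.2 TCP in rest mm [-2.000e-01 -2.000e-01  2.229e+02] angle of -tool y from rest x deg 82.75 tool z in rest [ 0.001  0.003 -1.   ] F [ 0.5  0.5 -0.2] M [-0.51  0.29 -0.03] w 56.7 q [ 26.   5. -11. 101. -24.  71. -11.]
rel [array([ -9.363, -71.878,  23.088]), array([-0.003, -0.   , -0.006])]
```

Emit:
send_rows --pt "40 -4.7 -36 0 0 0 0" --pt "40 -4.7 -36 3 0 0 0" --pt "40 0 0 20 0 0 0" --pt "40 0 0 0 0 0 0" --pt "40 0 0 0 0 0 0"

```text
time_s: 21.7
tool_pos: [0.5066, 0.005, 0.2192]
tool_rot: [-176.8, -23.8, 56.4]
force: [0.8, -0.2, 0.8]
grip_width: 0.0405
```

```bash
python3 st.py '[-0.4,72.3,130]' -1 1.45
```

```text
t 21.7 TCP in rest mm [ -0.9  71.8 200.9] angle of -tool y from rest x deg 83.08 tool z in rest [ 0.001  0.001 -1.   ] F [ 0.8 -0.2  0.8] M [-0.48  0.27 -0.04] w 40.5 q [ 25.  -3. -12. 111. -26.  68. -10.]
rel [array([ 0.356, -0.477, 70.928]), array([-0.001, -0.   ,  0.   ])]
```

Emit:
send_rows --pt "40 0.4 -0.5 25 0 0 0" --pt "40 0 0 25 0 0 0" --pt "40 0 0 14 0 0 0" --pt "40 0 0 6 0 0 0" --pt "40 0 0 0 0 0 0" --pt "40 0 0 0 0 0 0"

```text
time_s: 22.3
tool_pos: [0.52, 0.0302, 0.1571]
tool_rot: [-177.0, -23.9, 56.4]
force: [0.7, 0.0, -0.1]
grip_width: 0.0397
```

```bash
python3 st.py '[-0.4,72.3,130]' -1 1.45
```

```text
t 22.3 TCP in rest mm [-1.000e-01  7.080e+01  1.325e+02] angle of -tool y from rest x deg 83.07 tool z in rest [ 0.001 -0.002 -1.   ] F [ 0.7  0.  -0.1] M [-0.49  0.26 -0.04] w 39.7 q [ 24.   1. -14. 115. -27.  60. -11.]
rel [array([-0.506, -1.5  ,  2.539]), array([ 0.002, -0.002, -0.   ])]
```

Emit:
send_rows --pt "40 -0.5 -1.5 2 0 0 0" --pt "40 0 0 0 0 0 0" --pt "0 0 0 0 0 0 0" --pt "0 0 0 0 0 0 0" --pt "0 0 0 0 0 0 0" --pt "0 0 0 0 0 0 0" --pt "0 0 0 0 0 0 0" --grip_force 20

```text
time_s: 23.0
tool_pos: [0.5187, 0.0315, 0.1544]
tool_rot: [-177.1, -23.9, 56.4]
force: [-0.5, 0.0, 0.2]
grip_width: 0.0102
```

```bash
python3 st.py '[-0.4,72.3,130]' -1 0
```

```text
t 23.0 TCP in rest mm [ -0.6  72.4 129.8] angle of -tool y from rest x deg 83.08 tool z in rest [ 0.001 -0.003 -1.   ] F [-0.5  0.   0.2] M [-0.46  0.17 -0.1 ] w 10.2 q [ 23.   1. -14. 115. -27.  59. -11.]
rel [array([ 0.214,  0.124, -0.15 ]), array([ 1.00e-03, -3.00e-03,  1.45e+00])]
```

Emit:
send_rows --pt "0 0 0 0 0 0 0.12" --pt "0 0 0 0 0 0 0.12" --pt "0 0 0 0 0 0 0.12" --pt "0 0 0 0 0 0 0.12" --pt "0 0 0 0 0 0 0.12" --pt "0 0 0 0 0 0 0.12" --pt "0 0 0 0 0 0 0.12" --pt "0 0 0 0 0 0 0.12" --pt "0 0 0 0 0 0 0.12" --pt "0 0 0 0 0 0 0.12" --pt "0 0 0 0 0 0 0.12"

```text
time_s: 24.1
tool_pos: [0.5187, 0.0315, 0.1544]
tool_rot: [-156.1, -3.0, -19.5]
force: [1.8, 0.3, -0.5]
grip_width: 0.0101
```

```bash
python3 st.py '[-0.4,72.3,130]' -1 0
```

```text
t 24.1 TCP in rest mm [ -0.6  72.5 129.9] angle of -tool y from rest x deg 7.17 tool z in rest [ 0.001 -0.002 -1.   ] F [ 1.8  0.3 -0.5] M [-0.65  0.08 -0.11] w 10.1 q [ 23.   1. -13. 115. -27.  59. -86.]
rel [array([ 0.244, -0.121, -0.133]), array([-0.001, -0.002,  0.125])]
```

Emit:
send_rows --pt "0 0 0 0 0 0 0.065" --pt "0 0 0 0 0 0 0.06" --pt "0 0 0 0 0 0 0" --pt "0 0 0 0 0 0 0"

```text
time_s: 24.5
tool_pos: [0.5187, 0.0316, 0.1544]
tool_rot: [-155.9, -0.3, -25.8]
force: [3.4, -0.7, -2.2]
grip_width: 0.01
```

```bash
python3 st.py '[-0.4,72.3,130]' -1 0
```

```text
t 24.5 TCP in rest mm [ -0.5  72.6 129.9] angle of -tool y from rest x deg 0.36 tool z in rest [ 0.001 -0.002 -1.   ] F [ 3.4 -0.7 -2.2] M [-0.68 -0.14 -0.33] w 10.0 q [ 23.   1. -13. 115. -27.  59. -93.]
rel [array([ 0.253, -0.118, -0.136]), array([-0.001, -0.002,  0.006])]
```

Emit:
send_rows --pt "0 0 0 0 0 0 0.03" --pt "0 0 0 0 0 0 0.02" --pt "0 0 0 0 0 0 0"

```text
time_s: 24.8
tool_pos: [0.5186, 0.0316, 0.1544]
tool_rot: [-156.0, 0.9, -28.4]
force: [4.6, -1.4, -3.2]
grip_width: 0.0103
```

```bash
python3 st.py '[-0.4,72.3,130]' -1 0
```

```text
t 24.8 TCP in rest mm [ -0.5  72.6 129.9] angle of -tool y from rest x deg -2.56 tool z in rest [ 0.001 -0.002 -1.   ] F [ 4.6 -1.4 -3.2] M [-0.94 -0.63 -0.02] w 10.3 q [ 23.   1. -13. 115. -27.  59. -96.]
rel [array([ 0.32 , -0.164, -0.103]), array([-0.001, -0.002, -0.045])]
```

Emit:
send_rows --pt "30 0 0 0 0 0 0" --pt "30 0 0 0 0 0 0" --pt "30 0 0 0 0 0 0.0" --pt "30 0 0 -10 0 0 0" --pt "30 0 0 -35 0 0 0" --pt "60 0 0 -40 0 0 0" --pt "87 0 0 -30 0 0 0" --pt "87 0 0 0 0 0 0" --pt "87 0 0 0 0 0 0"

```text
time_s: 25.7
tool_pos: [0.4975, -0.0105, 0.2603]
tool_rot: [-156.0, 0.9, -28.4]
force: [0.4, 0.8, -0.2]
grip_width: 0.0538
```

```bash
python3 st.py; python3 look.py w8;python3 - <<'E'
from h import *;from cell import env
S,Q=frames(*np.load('pose.npy'));k=env.get_calibration('wrist')
p=proj(k,tf(Q,[[0,.03,.12]]))[0].astype(int);x,y=np.clip(p[0]-100,0,440),np.clip(p[1]-100,0,280)
im=cv2.imread('pics/w8.png')
def box(Q,x,y,z,c):
    P=np.array([[a,b,d] for a in x for b in y for d in z])/1000.
    p=proj(k,tf(Q,P)).round().astype(int)
    for i in range(8):
        for j in (1,2,4):
            if not i&j: cv2.line(im,tuple(map(int,p[i])),tuple(map(int,p[i|j])),c,1)
box(Q,(-6,6),(36,72),(119,127),(0,255,255))
s=env.read_camera('scene')[:,:,::-1];cv2.imwrite('pics/s8.png',s)
b=cv2.resize(s[180:300,300:400],(400,480),interpolation=cv2.INTER_CUBIC)
a=cv2.resize(im[y:y+200,x:x+200],(400,400),interpolation=cv2.INTER_CUBIC)
o=np.zeros((480,800,3),np.uint8);o[:400,:400]=a;o[:,400:]=b;cv2.imwrite('pics/c8.png',cv2.convertScaleAbs(o,alpha=1.3))
E
```

```text
t 25.7 TCP in rest mm [ -0.5  73.1 245.7] angle of -tool y from rest x deg -2.57 tool z in rest [ 0.001 -0.002 -1.   ] F [ 0.4  0.8 -0.2] M [-0.45  0.4  -0.  ] w 53.8 q [ 26.  -5. -10. 109. -26.  74. -96.]
25.7 [ 0.4975 -0.0105  0.2603] [-156.     0.9  -28.4] [ 26.  -5. -10. 109. -26.  74. -96.] [ 0.4  0.8 -0.2] 0.05376148471728976
```

View pics/c8.png

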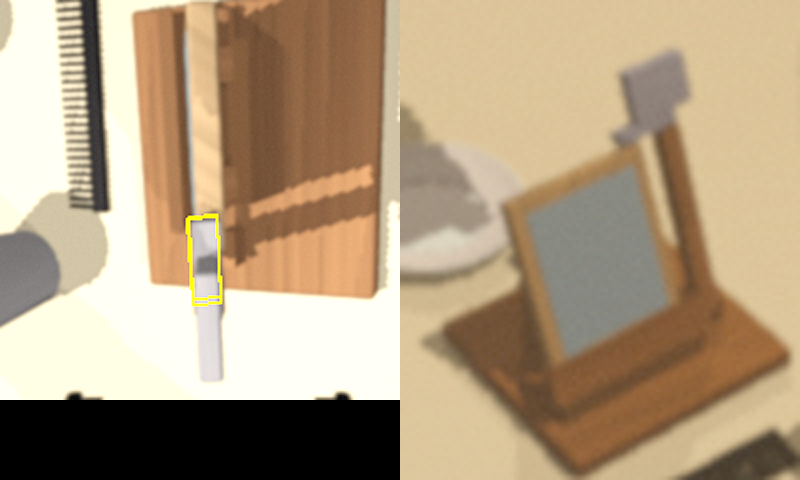

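The catch is at 0, with its bar over the mirror's top edge and lined up with the overlay. The glass faces the bed, the mirror is seated and the gripper is clear.

```bash
python3 -c "
from cell import env
print(env.sign_off())"
```

```text
the job is handed in; nothing more can be done
None
```

The job is done and handed in at about 26 s. I swung the catch to its open stop, lifted the mirror about 127 mm clear of the stand and turned it half round. I then lowered it to the ledge until I felt light contact (about 12 N), released it and swung the catch back to its closed stop.

**Last checks:**
- **Mirror:** the pictures show the glass facing the bed and the mirror seated. It measured about 1–2 mm off centre along the ledge.
- **Catch:** the bar lies over the mirror's top edge, lined up with the locked position. The turning moment rose at both stops.
- **Gripper and bystanders:** the gripper ended clear of everything, with no force on it. No move went near the other things, but I did not check each one's position at the end.

**Disagreements:**
- **Catch start angle:** it stood about 14° open at the start, not fully locked.
- **Stand position:** the last wrist views differed by about 3 mm at its foot from the position I had fitted. I left this as it was because the fit at the top edge was good.

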